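# Load capacitors into a crank-shuttered feeder from a hand chute

### The arm

A 7-joint arm with a two-finger parallel gripper is mounted at the origin on the work surface. World frame = base frame: x ahead of the robot, y to its left, z up, the work surface at z = 0. Lengths are in m, angles in rad, forces in N, time in s.
With the tool pointing down it reaches from about 0.425 to 0.925 m from the base axis. Payload 6.8 kg.
Tool frame: the origin (TCP) lies where the fingers leave the gripper's body, on its centre line; the fingertips stand 73 mm ahead of it and the grasp point (between the pads) lies 54 mm ahead of it; z points along the fingers, y is the line along which they close (so a half turn about z gives the same grasp; the last joint's range is limited). The gripper opens to 85 mm and grips with 20 to 120 N. Pads are 22 mm wide; open, the fingers measure 114 mm over their backs; the gripper's body (76 mm by 85 mm) begins 54 mm behind the grasp point. The pads swing forward as they close: fully open they stand 13 mm farther back than shut.
Start: joints at [1.125, 0.477, 0.022, 1.555, -0.011, 1.109, -0.083], TCP at [0.224, -0.637, 0.304] pointing down, gripper open.
Joint ranges: [-2.96, 2.96], [-0.34, 2.1], [-1.41, 1.46], [0.24, 2.44], [-1.37, 4.51], [0.17, 1.92], [-2.96, 2.96]. Speed limits (rad/s): [2.39, 2.39, 3.14, 3.14, 3.14, 3.14, 3.14].

### API

Orientations are given as a rotation vector (axis times angle).
In Python, from bench import r gives the robot as it stands.
- The arm moves only by the shell command python3 drive.py FILE [OPENING] [FORCE], which reads ROWS from the file FILE. ROWS is a JSON object with one list for each field, all of the same length, 1 to 5, a row being the entries at one place: x, y, z (the shift in a scale on which 1.0 is 30 cm), ax, ay, az (a rotation vector in a scale on which 1.0 is pi rad); each row is the pose to reach, as a shift and turn from the pose commanded when the command began, along the tool's axes at that moment; what a row does not reach only later rows make up. A row lasts 1/10 s, in which the tool goes at most 0.05 m and 0.15 rad, less where a joint would pass 70% of its speed; a pose out of reach is approached as far as the arm can. OPENING is the finger opening in m, set as the command begins (- or left out keeps the last). The fingers move at their own pace and stop on an object; FORCE is the grip in N (left out, the last holds). Time passes only in rows, so rows that do not move let the fingers close. It prints the time, the measured TCP pose, the force, the opening and the grip force at its end. Input that does not fit is refused with a message, and nothing moves.
- r.get_obs(): the state, without advancing time (a new reading comes with each control period).
- r.grab_frame(name): name is "side" or "top" or "wrist"; returns (picture, depth): 384x512x3 uint8, blue, green, red; 384x512 float32, m along the optical axis (not along the pixel's ray), 0 where there is no reading.
- r.camera_info(name): a dict with "camera_matrix" (3x3 intrinsics, pixels), "k1" (the pictures are not rectified: a ray, as slopes to the right and down, at radius r is drawn at 1 + k1 r^2 times it, then the intrinsics apply), "R" (3x3) and "t" (3): a world point X has camera coordinates R X + t. Camera axes: x right, y down, z forward; pixel columns grow to the right and rows downward; lengths in m; the calibration is good to about 2 mm. A picture is of the moment at which its call begins: read the wrist's pose just before it. camera_info takes no time and is no camera call; for the wrist camera it gives the pose at the moment of the call.
- r.hand_in(): hands the job in; it is judged then, once.
The state is a dict: "clock": time; "joints": joint angles; "qvel": joint speeds; "tau": joint torques, N m; "tcp_pos": TCP position; "orientation": TCP orientation; "contact_force": force on the tool from outside, world axes, zero at the start; "moment": the same for the moment, N m; "grip_width": finger opening in m; "gripper_force": force on a finger pad.
Only numpy, scipy, OpenCV 4.12 (cv2) and the standard library are available. Lean on these libraries where they do the work, as an engineer would, in place of code of your own. Each camera call takes 0.05 s, during which the arm holds its last target. There are 200 camera calls.

### The job

Wind the feeder's shutter fully open with one whole clockwise turn of its crank, until it stops. Then pick up the chute of capacitors by its fin, rest its open lip on the sprung bar at the feeder's mouth while all three capacitors are still in it (lightly, no hard pressing on the feeder), and tip it there so that all three slide through the mouth into the feeder. Finally stand the empty chute flat on the bench and let go, leaving the other things on the bench where they are.

Things in the scene. Friction and masses are not known exactly. Their poses are not given: they have to be found in the camera images.
- feeder: Grey feeder fixed to the bench: a hopper 150 x 112 mm, 114 mm high (front and one side clear), and on its +y side a gearbox 120 (x) x 104 mm, 120 mm high, that carries the crank. Origin: on the bench under the mouth. Own axes: z up, +x to the rest bar's side, from which the chute comes, +y to the gearbox. A thin upright backstop, 45 mm high, stands on the deck along the mouth's -x edge.
- mouth (a point): Centre of the feeder's rectangular mouth, level with the top of the deck, 114 mm above the bench. The mouth is 95 mm long along the feeder's x, 56 mm wide along its y (same axes as the feeder). A steel shutter 9 mm below the deck closes it until the crank is wound; it draws aside under the gearbox.
- rest_bar (a point): Middle of the top of the rest bar: a level round steel bar, 8 mm thick and 80 mm long along the feeder's y, 8 mm outside the mouth's +x edge (55.5 mm from its centre), top 128 mm above the bench, 14 mm above the deck. Sprung: it gives from about 1.5 N and sits on its stop, 6 mm lower, at about 4.5 N. Tipped about it, the chute's lip can dip into the mouth.
- crank (a joint): Angle of the crank about its upright axis on the gearbox, rad: grows clockwise seen from above, 0 = shutter shut, hard stop at 6.283 (one whole turn) = shutter fully open. Turns stiffly (2 to 4 N at the knob) and stays where it is left. At 0 and at 6.283 the crank arm points along the feeder's +y.
- crank_axis (a point): Point on the crank's upright axis, 110 mm from the feeder's origin along its +y, at the knob's mid height (160 mm above the bench).
- crank_knob (a point): Middle of the crank's upright round black knob, 24 mm thick and 45 mm tall (137 to 182 mm above the bench), 45 mm from the axis; it spins freely on its pin, so the hand need not turn with it. The flat crank arm is below it (129 to 136 mm above the bench).
- chute: Aluminium channel 210 (x) x 40 mm (y), walls 36 mm high and 3 mm thick, closed at its +x end, open above and at its -x end, the lip. About 0.22 kg empty, balanced under its fin. Origin: centre of the underside, z up. A bridge over its middle (top at 40 mm) carries the upright grey fin to hold it by: 50 mm long (x), 14 mm thick (y), 40 to 90 mm above the underside.
- chute_fin (a point): Middle of the fin, 66 mm above the chute's underside, above its origin: the place to pinch across the chute's y.
- chute_lip (a point): Middle of the lower edge of the chute's open end (105 mm from its origin along -x, at underside level).
- can0: Black capacitor can, a cylinder 26 mm in diameter and 60 mm long, 50 g, one of three lying end to end in the chute, long axis along the chute. Origin: its centre; x is its long axis. It begins to slide when the chute is tipped by about 15 to 26 degrees (friction varies).
- can1: Black capacitor can, a cylinder 26 mm in diameter and 60 mm long, 50 g, one of three lying end to end in the chute, long axis along the chute. Origin: its centre; x is its long axis. It begins to slide when the chute is tipped by about 15 to 26 degrees (friction varies).
- can2: Black capacitor can, a cylinder 26 mm in diameter and 60 mm long, 50 g, one of three lying end to end in the chute, long axis along the chute. Origin: its centre; x is its long axis. It begins to slide when the chute is tipped by about 15 to 26 degrees (friction varies).
- tray: Bystander: empty flat aluminium tray 200 x 90 mm, 35 mm high, walls all round, no fin. Origin: centre of the underside. Leave alone.
- tape: Bystander: roll of pale tape lying flat, 100 mm in diameter, 20 mm high. Origin: centre of the underside. Leave alone.
- driver: Bystander: screwdriver lying on the bench, 190 mm long. Leave alone.
- spool: Bystander: upright grey spool, 64 mm in diameter, 53 mm high. Origin: centre of the underside. Leave alone.
- cutters: Bystander: red-handled cutters lying flat, 150 mm long. Leave alone.

How it is judged:
On the way, in this order (a step that is already met when the one before it is completed fails the run):
1. the crank is wound round to its stop, so the shutter is fully open (value of joint crank above 6 rad), for 0.2 s.
2. the chute's lip, over the mouth, rests on the rest bar (at least 0.8 N) with all three capacitors still in the chute (contact force between chute and feeder above 0.8 N and value of joint crank above 6 rad and x of chute_lip in the frame of mouth between -0.045 and 0.054 m and y of chute_lip in the frame of mouth between -0.028 and 0.028 m and z of can0 in the frame of chute between 0 and 0.036 m and x of can0 in the frame of chute between -0.1 and 0.105 m and z of can1 in the frame of chute between 0 and 0.036 m and x of can1 in the frame of chute between -0.1 and 0.105 m and z of can2 in the frame of chute between 0 and 0.036 m and x of can2 in the frame of chute between -0.1 and 0.105 m), for 0.2 s.
3. all three capacitors are inside the feeder while the chute is still tipped with its lip at the mouth (z of can0 in the frame of mouth between -0.12 and -0.012 m and x of can0 in the frame of mouth between -0.085 and 0.062 m and y of can0 in the frame of mouth between -0.053 and 0.053 m and z of can1 in the frame of mouth between -0.12 and -0.012 m and x of can1 in the frame of mouth between -0.085 and 0.062 m and y of can1 in the frame of mouth between -0.053 and 0.053 m and z of can2 in the frame of mouth between -0.12 and -0.012 m and x of can2 in the frame of mouth between -0.085 and 0.062 m and y of can2 in the frame of mouth between -0.053 and 0.053 m and angle between chute's own z axis and vertical above 0.2 rad and distance between chute_lip and mouth below 0.09 m), for 0.1 s.
At the end, for the whole second after the job is handed in: All three capacitors lie at rest inside the feeder (centres at least 12 mm below the deck, within its walls), the crank is still wound open (over 6.0 rad), and the empty chute stands flat on the bench (within 10 mm of it, tilted under 0.1 rad), let go and at rest (z of can0 in the frame of mouth between -0.12 and -0.012 m and x of can0 in the frame of mouth between -0.085 and 0.062 m and y of can0 in the frame of mouth between -0.053 and 0.053 m and z of can1 in the frame of mouth between -0.12 and -0.012 m and x of can1 in the frame of mouth between -0.085 and 0.062 m and y of can1 in the frame of mouth between -0.053 and 0.053 m and z of can2 in the frame of mouth between -0.12 and -0.012 m and x of can2 in the frame of mouth between -0.085 and 0.062 m and y of can2 in the frame of mouth between -0.053 and 0.053 m and value of joint crank above 6 rad and height (world z) of chute between -0.005 and 0.01 m and angle between chute's own z axis and vertical below 0.1 rad and linear speed of chute below 0.03 m/s and linear speed of each of can0, can1, can2 below 0.05 m/s); the robot touches nothing.
It fails at once if the chute presses on the feeder with more than 30 N (contact force between chute and feeder above 30 N).
It fails at once if the tray, tape, screwdriver, spool or cutters are shifted by more than 30 mm (distance of any of tape, driver, spool, cutters, tray from where it was at the start of the episode above 0.03 m).
It also fails if it takes over 72 s, if anything falls off the work surface, if the arm or the gripper's body presses on something with over 40 N, if the wrist force passes 120 N, or if a joint passes its speed limit or range.

## Working session

There is one attempt and no reset: what is moved stays moved. The work goes in short steps, Python scripts to look and compute and a shell command to move; the robot and the scene stay as the last step left them, time stands still between calls to the robot, and variables do not carry over. Pictures are saved under pics/ and viewed, at most 10 in all, crops included, and the job is handed in when it is done.

```bash
ls; mkdir -p pics; cat > h.py <<'E'
import numpy as np,cv2
from scipy.spatial.transform import Rotation as R
from bench import r
def cloud(name):
    ci=r.camera_info(name); im,d=r.grab_frame(name)
    K=np.array(ci["camera_matrix"]);k1=ci["k1"]
    v,u=np.mgrid[0:d.shape[0],0:d.shape[1]]
    x=(u-K[0,2])/K[0,0]; y=(v-K[1,2])/K[1,1]
    xd,yd=x.copy(),y.copy()
    for _ in range(10):
        s=1+k1*(x*x+y*y); x=xd/s;y=yd/s
    P=np.stack([x*d,y*d,d],-1)
    W=(P-np.array(ci["t"]))@np.array(ci["R"])
    W[d==0]=np.nan
    return im,W
def state():
    o=r.get_obs(); return o,np.array(o["tcp_pos"]),R.from_rotvec(o["orientation"])
E
python3 - <<'E'
from h import *
o,p,q=state();print(o["clock"],p,o["orientation"]);print(q.as_matrix().round(3))
for n in("top","side"):
    im,W=cloud(n);cv2.imwrite(f"pics/{n}0.png",im);np.save(n+"0.npy",W)
    print(n,np.array(r.camera_info(n)["R"]).round(2).tolist())
E
```

```text
bench.py
drive.py
pics
0.0 [ 0.22352906 -0.63639526  0.30287441] [-3.09504230e+00 -5.27756921e-01  7.17653639e-04]
[[ 0.943  0.331 -0.001]
 [ 0.331 -0.943  0.002]
 [-0.    -0.002 -1.   ]]
top [[0.0, -1.0, 0.01], [-1.0, -0.0, -0.1], [0.1, -0.01, -1.0]]
side [[-0.85, -0.52, 0.02], [-0.4, 0.63, -0.67], [0.34, -0.58, -0.74]]
```

View pics/top0.png

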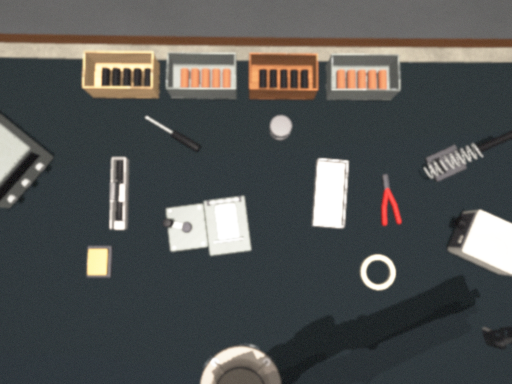

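View pics/side0.png

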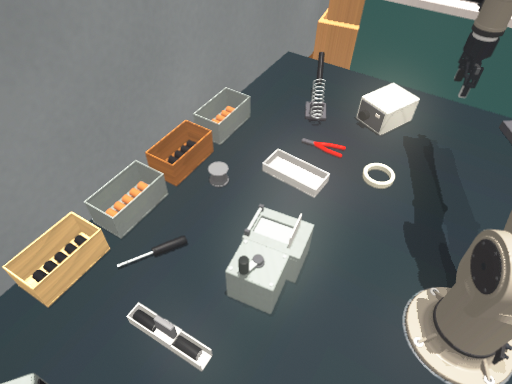

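```bash
python3 - <<'E'
from h import *
t=cv2.imread("pics/top0.png");s=cv2.imread("pics/side0.png")
a=cv2.resize(t[145:265,95:255],None,fx=4,fy=4,interpolation=cv2.INTER_CUBIC)[:, :]
b=cv2.resize(s[200:370,120:320],None,fx=4,fy=3.5,interpolation=cv2.INTER_CUBIC)
cv2.imwrite("pics/tc.png",a);cv2.imwrite("pics/sc.png",b)
W=np.load("top0.npy")
def f(name,box,z0,z1):
    x0,y0,x1,y1=box;P=W[y0:y1,x0:x1].reshape(-1,3);P=P[(P[:,2]>z0)&(P[:,2]<z1)]
    rc=cv2.minAreaRect((P[:,:2]*1000).astype(np.float32));print(name,len(P),P.mean(0).round(4),np.median(P[:,2]).round(4),rc)
f("gear",(160,185,260,265),.1165,.125)
f("deck",(160,185,260,265),.107,.1165)
f("knob",(150,185,260,265),.17,.2)
f("armdisc",(150,185,260,265),.126,.17)
f("chute",(100,145,140,240),.02,.06)
f("fin",(100,145,140,240),.07,.1)
f("bench",(130,200,150,240),-.1,.1)
print(W[185:265:4,228].round(3).tolist())
E
```

```text
gear 1571 [0.4567 0.1305 0.1199] 0.1197 ((457.7279357910156, 92.23114013671875), (147.95852661132812, 219.39956665039062), 6.40505313873291)
deck 1392 [0.4551 0.0465 0.113 ] 0.1135 ((456.486083984375, 93.03608703613281), (149.8841094970703, 220.43527221679688), 7.49748420715332)
knob 79 [0.4683 0.1929 0.1816] 0.1821 ((468.7796325683594, 193.66429138183594), (24.867616653442383, 21.182260513305664), 89.76996612548828)
armdisc 288 [0.4727 0.1097 0.1384] 0.1358 ((469.71923828125, 91.95048522949219), (115.23593139648438, 200.69349670410156), 8.812225341796875)
chute 779 [0.5658 0.3637 0.0312] 0.0299 ((560.4801635742188, 367.1883239746094), (209.64053344726562, 44.08011245727539), 1.0670562982559204)
fin 118 [0.5606 0.3642 0.087 ] 0.089 ((560.2395629882812, 365.7239990234375), (49.123512268066406, 14.509389877319336), 2.0434730052948)
bench 796 [4.823e-01 3.084e-01 3.000e-04] 0.0003 ((482.4582824707031, 308.8334045410156), (118.31063079833984, 59.320430755615234), 1.1660798788070679)
[[0.589, 0.044, -0.007], [0.576, 0.044, -0.003], [0.563, 0.043, -0.001], [0.551, 0.043, 0.004], [0.529, 0.037, 0.126], [0.519, 0.038, 0.106], [0.508, 0.038, 0.104], [0.497, 0.038, 0.099], [0.485, 0.037, 0.108], [0.475, 0.038, 0.102], [0.463, 0.037, 0.104], [0.452, 0.037, 0.109], [0.441, 0.037, 0.103], [0.43, 0.037, 0.103], [0.419, 0.037, 0.114], [0.408, 0.036, 0.115], [0.397, 0.036, 0.117], [0.383, 0.042, 0.005], [0.371, 0.042, -0.005], [0.359, 0.041, 0.002]]
```

View pics/tc.png

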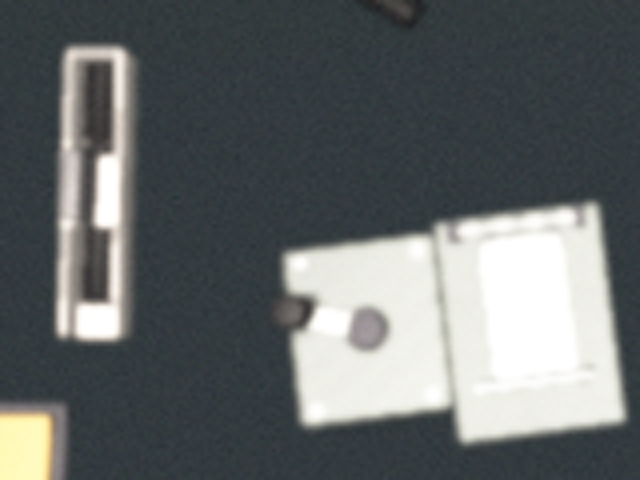

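View pics/sc.png

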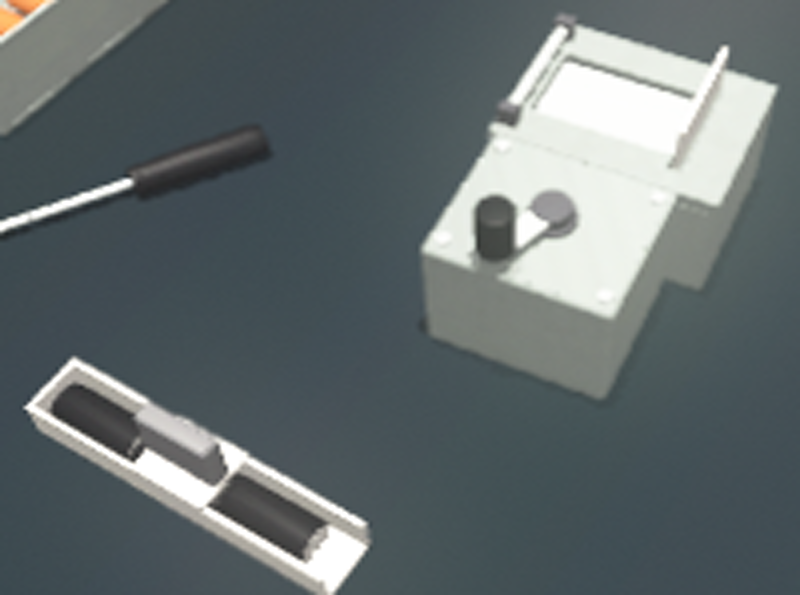

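```bash
python3 - <<'E'
from h import *
from scipy.optimize import minimize
for n in("top","side"):
    W=np.load(n+"0.npy").reshape(-1,3)
    W=W[np.isfinite(W[:,2])&(W[:,0]>.3)&(W[:,0]<.75)]
    near=(W[:,1]>-.06)&(W[:,1]<.25)&(W[:,0]<.6)
    T=W[near&(W[:,2]>.109)&(W[:,2]<.123)][:,:2]
    # outline mask model fit: hopper+gearbox footprints
    def loss(p,v=False):
        c,s=np.cos(p[2]),np.sin(p[2]);L=(T-p[:2])@np.array([[c,-s],[s,c]])
        dh=np.maximum(np.maximum(-.0885-L[:,0],L[:,0]-.0615),np.maximum(np.abs(L[:,1])-.056,0))
        dg=np.maximum(np.abs(L[:,0]-p[3])-.06,np.maximum(.056-L[:,1],L[:,1]-.160))
        d=np.maximum(np.minimum(dh,dg),0)
        return np.minimum(d,.01).mean()*1e3
    best=min((minimize(loss,[.467,.04,a,g],method="Nelder-Mead",options=dict(xatol=1e-6,fatol=1e-7,maxiter=3000)) for a in(.09,.12,.15) for g in(-.01,0)),key=lambda q:q.fun)
    p=best.x;print(n,p.round(4),best.fun)
    c,s=np.cos(p[2]),np.sin(p[2]);M=np.array([[c,-s],[s,c]])
    A=W[near&(W[:,2]>.123)];L=(A[:,:2]-p[:2])@M
    for nm,k in(("bar",(L[:,0]>.04)&(np.abs(L[:,1])<.035)&(A[:,2]<.14)),("stop",(L[:,0]<-.03)&(np.abs(L[:,1])<.05)&(A[:,2]>.14)),("knob",(L[:,1]>.125)&(A[:,2]>.165)),("disc",(np.abs(L[:,1]-.11)<.018)&(abs(L[:,0])<.03))):
        B=A[k];
        if len(B)<8: continue
        rc=cv2.minAreaRect((B[:,:2]*1000).astype(np.float32))
        print(nm,len(B),"loc",L[k].mean(0).round(4),"world",B.mean(0).round(4),"zq",np.percentile(B[:,2],[5,50,95]).round(4),"lmin/max",L[k].min(0).round(4),L[k].max(0).round(4),"rect",rc[2])
    C=W[(W[:,1]>.32)&(W[:,1]<.41)&(W[:,0]>.42)&(W[:,0]<.70)]
    for z in((.025,.045),(.08,.1)):
        B=C[(C[:,2]>z[0])&(C[:,2]<z[1])];print("chute",z,cv2.minAreaRect((B[:,:2]*1000).astype(np.float32)))
E
```

```text
top [ 0.4768  0.0419  0.1261 -0.0051] 0.012885138795912578
bar 67 loc [ 0.0532 -0.0001] world [0.5296 0.0484 0.1273] zq [0.1242 0.1269 0.1309] lmin/max [ 0.0493 -0.0343] [0.0574 0.0327] rect 7.848992347717285
stop 45 loc [-0.0545 -0.0004] world [0.4228 0.0346 0.1588] zq [0.1549 0.1588 0.1624] lmin/max [-0.0565 -0.0406] [-0.0525  0.0368] rect 7.683715343475342
knob 82 loc [0.0103 0.1506] world [0.4681 0.1925 0.1811] zq [0.172  0.1819 0.1851] lmin/max [1.000e-04 1.389e-01] [0.0215 0.1643] rect 89.76996612548828
disc 130 loc [-0.0031  0.1103] world [0.4599 0.1509 0.1342] zq [0.124  0.1361 0.1416] lmin/max [-0.0251  0.0938] [0.0292 0.1279] rect 11.528036117553711
chute (0.025, 0.045) ((559.6901245117188, 367.1736145019531), (208.0601806640625, 44.08011245727539), 1.0670562982559204)
chute (0.08, 0.1) ((560.2123413085938, 366.0376281738281), (49.11975860595703, 14.364690780639648), 1.0155532360076904)
side [ 0.4769  0.0427  0.1286 -0.0057] 0.029845870715723782
bar 64 loc [0.0527 0.0014] world [0.529  0.0509 0.1259] zq [0.124  0.1259 0.1278] lmin/max [ 0.0489 -0.034 ] [0.0566 0.0336] rect 7.501551151275635
stop 79 loc [-0.0552  0.0024] world [0.4219 0.0381 0.1536] zq [0.1423 0.1563 0.1591] lmin/max [-0.0571 -0.0407] [-0.0524  0.0385] rect 7.484763145446777
knob 117 loc [0.0092 0.1527] world [0.4665 0.1954 0.1779] zq [0.1687 0.1795 0.1818] lmin/max [-0.0007  0.1389] [0.0216 0.1623] rect 32.81552505493164
disc 144 loc [-0.0062  0.1127] world [0.4564 0.1537 0.1342] zq [0.124  0.1357 0.139 ] lmin/max [-0.0202  0.097 ] [0.009  0.1276] rect 7.609585285186768
chute (0.025, 0.045) ((561.8380126953125, 366.23724365234375), (210.5211181640625, 40.98320388793945), 0.7204545736312866)
chute (0.08, 0.1) ((560.6718139648438, 366.7498779296875), (14.774081230163574, 50.445823669433594), 89.88786315917969)
```

```bash
cat >> h.py <<'E'
def go(x,y,z,yaw=0.016,tip=0,G=0.054):
    """delta (tool axes) bringing grasp point to world xyz; tip = lip-down tilt about tool y"""
    o,p,q=state()
    B=R.from_matrix([[1,0,0],[0,-1,0],[0,0,-1]])
    T=R.from_euler("z",yaw)*R.from_euler("y",-tip)*B
    t=np.array([x,y,z])-T.apply([0,0,G])
    d=q.inv().apply(t-p);w=(q.inv()*T).as_rotvec()
    print("t",round(o["clock"],2),"delta",d.round(4),w.round(4),"|d|",np.linalg.norm(d).round(3),"F",np.round(o["contact_force"],2),"w",o["grip_width"])
E
python3 -c "
from h import *
go(.56,-.30,.25);go(.4675,.194,.25)"
```

```text
t 0.1 delta [ 0.4289 -0.2059 -0.0007] [-0.0016  0.0004  0.3219] |d| 0.476 F [ 0.26 -0.08 -0.34] w 0.08527585259027977
t 0.1 delta [ 5.054e-01 -7.027e-01  1.000e-04] [-0.0016  0.0004  0.3219] |d| 0.866 F [ 0.26 -0.08 -0.34] w 0.08527585259027977
```

The rows are not in the units I measure in: shifts go in shares of 30 cm and turns go in shares of pi rad. I convert before sending: 0.22 m / 0.3 = 0.7333, 0.18 m / 0.3 = 0.6, 0.32 rad / 3.1416 = 0.1019.

```bash
echo '{"x":[0.15,0.3,0.45,0.6,0.7333],"y":[-0.0667,-0.1333,-0.2,-0.2667,-0.3667],"z":[0,0,0,0,0],"ax":[0,0,0,0,0],"ay":[0,0,0,0,0],"az":[0.0095,0.0318,0.0573,0.0828,0.1019]}' > path.dat && python3 drive.py path.dat 0.06 60; python3 -c "
from h import *
go(.56,-.1,.25);go(.4675,.194,.25)"
```

```text
clock: 0.6
tcp_pos: [0.3967, -0.4587, 0.3035]
orientation: [-3.141, -0.024, -0.001]
contact_force: [1.1, 0.1, 0.1]
grip_width: 0.06
gripper_force: 0.0
t 0.6 delta [ 0.1688 -0.3562 -0.0004] [-0.     -0.0004 -0.0008] |d| 0.394 F [1.11 0.12 0.13] w 0.05999036862111527
t 0.6 delta [ 8.080e-02 -6.516e-01 -4.000e-04] [-0.     -0.0004 -0.0008] |d| 0.657 F [1.11 0.12 0.13] w 0.05999036862111527
```

To row units: -0.225 m / 0.3 = -0.75, -0.18 m / 0.3 = -0.6.

```bash
echo '{"x":[0.0667,0.1333,0.2,0.2667,0.3333],"y":[-0.15,-0.3,-0.45,-0.6,-0.75],"z":[0,0,0,0,0],"ax":[0,0,0,0,0],"ay":[0,0,0,0,0],"az":[0,0,0,0,0]}' > path.dat && python3 drive.py path.dat >/dev/null; echo '{"x":[0.0333,0.0333,0.0333,0.0333,0.0333],"y":[-0.15,-0.3,-0.45,-0.6,-0.75],"z":[0,0,0,0,0],"ax":[0,0,0,0,0],"ay":[0,0,0,0,0],"az":[0,0,0,0,0]}' > path.dat && python3 drive.py path.dat ; python3 -c "
from h import *
go(.4675,.194,.25)"
```

```text
clock: 1.6
tcp_pos: [0.4962, -0.0066, 0.3037]
orientation: [3.141, 0.028, -0.001]
contact_force: [0.2, -0.9, 0.4]
grip_width: 0.0598
gripper_force: 0.0
t 1.6 delta [-0.0252 -0.201  -0.0003] [0.0002 0.0003 0.0017] |d| 0.203 F [ 0.18 -0.91  0.41] w 0.05984155219107276
```

To row units: -0.201 m / 0.3 = -0.67, -0.18 m / 0.3 = -0.6.

```bash
echo '{"x":[-0.0167,-0.0333,-0.05,-0.0833,-0.0833],"y":[-0.15,-0.3,-0.45,-0.6,-0.67],"z":[0,0,0,0,0],"ax":[0,0,0,0,0],"ay":[0,0,0,0,0],"az":[0,0,0,0,0]}' > path.dat && python3 drive.py path.dat >/dev/null; echo '{"x":[0,0],"y":[0,0],"z":[0,0],"ax":[0,0],"ay":[0,0],"az":[0,0]}' > path.dat && python3 drive.py path.dat; python3 - <<'E'
from h import *
go(.4675,.194,.164)
im,W=cloud("wrist");cv2.imwrite("pics/w1.png",im)
P=W.reshape(-1,3);P=P[np.isfinite(P[:,2])]
k=(P[:,2]>.172)&(P[:,2]<.19)&(abs(P[:,0]-.4675)<.035)&(abs(P[:,1]-.194)<.035)
B=P[k];print(len(B),B.mean(0) if len(B) else 0)
if len(B):print(cv2.minAreaRect((B[:,:2]*1000).astype(np.float32)))
E
```

```text
clock: 2.3
tcp_pos: [0.4681, 0.1919, 0.3035]
orientation: [3.141, 0.029, -0.001]
contact_force: [-0.4, -0.2, 0.6]
grip_width: 0.0599
gripper_force: 0.0
t 2.3 delta [-0.0005 -0.0022  0.0855] [0.0008 0.0008 0.0024] |d| 0.086 F [-0.39 -0.18  0.6 ] w 0.05985878868405654
1166 [0.47088945 0.19311115 0.18090331]
((469.70068359375, 193.1369171142578), (22.56728744506836, 22.654264450073242), 2.3979692459106445)
```

View pics/w1.png

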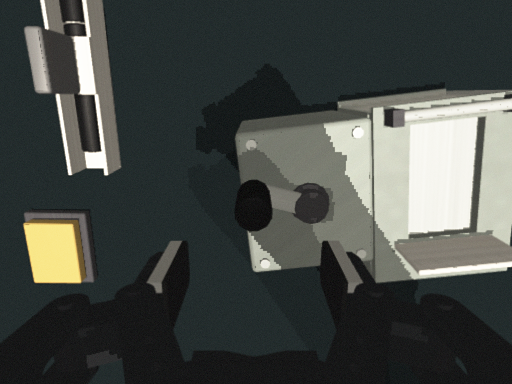

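To row units: 0.0855 m / 0.3 = 0.285, 0.08 m / 0.3 = 0.2667.

```bash
python3 - <<'E'
from h import *
im,W=cloud("wrist")
P=W.reshape(-1,3);P=P[np.isfinite(P[:,2])]
z=P[:,2]
B=P[(z>.125)&(z<.16)&(np.hypot(P[:,0]-.46,P[:,1]-.151)<.03)]
print(np.percentile(B[:,2],[5,25,50,75,95]).round(4))
D=B[B[:,2]>.1375]
print(len(D),D.mean(0).round(4),cv2.minAreaRect((D[:,:2]*1000).astype(np.float32)), cv2.minEnclosingCircle((D[:,:2]*1000).astype(np.float32)))
B=P[(z>.122)&(z<.135)&(abs(P[:,0]-.53)<.02)&(P[:,1]<.075)&(P[:,1]>.01)]
print("bar",len(B),B.mean(0).round(4),np.polyfit(B[:,1],B[:,0],1))
B=P[(z>.135)&(z<.165)&(abs(P[:,0]-.425)<.025)&(P[:,1]<.085)&(P[:,1]>-.02)]
print("stop",len(B),B.mean(0).round(4),B.min(0),B.max(0))
go(.469,.1932,.164)
E
echo '{"x":[0.0033,0.0033,0.0033,0.0033,0.0033],"y":[-0.0033,-0.0033,-0.0033,-0.0033,-0.0033],"z":[0.1,0.2,0.2667,0.285,0.285],"ax":[0,0,0,0,0],"ay":[0,0,0,0,0],"az":[0,0,0,0,0]}' > path.dat && python3 drive.py path.dat ; echo '{"x":[0,0,0,0],"y":[0,0,0,0],"z":[0,0,0,0],"ax":[0,0,0,0],"ay":[0,0,0,0],"az":[0,0,0,0]}' > path.dat && python3 drive.py path.dat 0.0 40
```

```text
[0.1259 0.1353 0.1367 0.1377 0.1385]
498 [0.4587 0.1496 0.1381] ((459.0196838378906, 149.21484375), (23.60614776611328, 23.816226959228516), 40.29042434692383) ((459.0338134765625, 149.57318115234375), 12.343878746032715)
bar 1055 [0.5318 0.0428 0.1267] [-0.14218465  0.53786038]
stop 2189 [0.4248 0.0383 0.1492] [ 0.41660647 -0.00421568  0.13501042] [0.43166825 0.07409099 0.16027498]
t 2.4 delta [ 0.0006 -0.0027  0.0856] [ 0.001   0.0005 -0.0004] |d| 0.086 F [-0.26 -1.28  0.34] w 0.05981658819609584
clock: 2.9
tcp_pos: [0.4693, 0.192, 0.2179]
orientation: [3.141, 0.025, -0.002]
contact_force: [0.2, 0.2, 0.2]
grip_width: 0.0599
gripper_force: 0.0
clock: 3.3
tcp_pos: [0.4698, 0.193, 0.2196]
orientation: [3.141, 0.027, 0.003]
contact_force: [-1.8, -2.7, 6.2]
grip_width: 0.0232
gripper_force: 38.9
```

```bash
python3 - <<'E'
import numpy as np
P=lambda a:1000*np.array([.045*np.sin(np.radians(a)-.017),-.045*np.cos(np.radians(a)-.017)])
for s in range(4):
    a0=13.5+s*85
    print(a0,[ (P(a0+17*k)-P(a0)).round(1).tolist() for k in range(1,6)])
E
```

```text
13.5 [[12.4, 4.8], [22.9, 13.0], [30.5, 23.9], [34.6, 36.5], [34.9, 49.8]]
98.5 [[-3.7, 12.8], [-10.9, 23.9], [-21.1, 32.5], [-33.4, 37.7], [-46.6, 39.1]]
183.5 [[-13.1, -2.5], [-24.8, -8.8], [-34.2, -18.2], [-40.4, -30.0], [-43.0, -43.0]]
268.5 [[1.4, -13.2], [6.6, -25.5], [15.2, -35.7], [26.3, -42.9], [39.1, -46.6]]
```

To row units: 0.027 m / 0.3 = 0.09, 0.0229 m / 0.3 = 0.0763.

```bash
echo '{"x":[0.02,0.0413,0.06,0.0763,0.09],"y":[0.0067,0.016,0.0293,0.0433,0.06],"z":[-0.0067,-0.0067,-0.0067,-0.0067,-0.0067],"ax":[0,0,0,0,0],"ay":[0,0,0,0,0],"az":[0,0,0,0,0]}' > path.dat && python3 drive.py path.dat - 60;  echo '{"x":[0.012,0.02,0.0257,0.0273,0.0263],"y":[0.0197,0.04,0.0617,0.0833,0.106],"z":[0,0,0,0,0],"ax":[0,0,0,0,0],"ay":[0,0,0,0,0],"az":[0,0,0,0,0]}' > path.dat && python3 drive.py path.dat
```

```text
clock: 3.8
tcp_pos: [0.4965, 0.1751, 0.22]
orientation: [3.141, 0.028, -0.002]
contact_force: [-4.8, 0.1, -3.5]
grip_width: 0.0227
gripper_force: 60.4
clock: 4.3
tcp_pos: [0.5046, 0.1441, 0.2201]
orientation: [-3.141, -0.029, 0.002]
contact_force: [-5.7, 3.3, -5.8]
grip_width: 0.0224
gripper_force: 60.2
```

To row units: 0.0287 m / 0.3 = 0.0957, 0.0064 m / 0.3 = 0.0213.

```bash
echo '{"x":[-0.0043,-0.0123,-0.0233,-0.0363,-0.0527],"y":[0.0213,0.0427,0.0617,0.0797,0.0957],"z":[0.0033,0.0033,0.0033,0.0033,0.0033],"ax":[0,0,0,0,0],"ay":[0,0,0,0,0],"az":[0,0,0,0,0]}' > path.dat && python3 drive.py path.dat; echo '{"x":[-0.0177,-0.0373,-0.0587,-0.08,-0.1027],"y":[0.0127,0.022,0.03,0.0337,0.0347],"z":[0,0,0,0,0],"ax":[0,0,0,0,0],"ay":[0,0,0,0,0],"az":[0,0,0,0,0]}' > path.dat && python3 drive.py path.dat; echo '{"x":[-0.0217,-0.0437,-0.0633,-0.0827,-0.0993],"y":[-0.003,-0.0083,-0.0177,-0.0293,-0.044],"z":[0,0,0,0,0],"ax":[0,0,0,0,0],"ay":[0,0,0,0,0],"az":[0,0,0,0,0]}' > path.dat && python3 drive.py path.dat
```

```text
clock: 4.8
tcp_pos: [0.4906, 0.1163, 0.2201]
orientation: [-3.139, -0.029, -0.005]
contact_force: [-1.8, 6.1, -4.4]
grip_width: 0.0226
gripper_force: 60.3
clock: 5.3
tcp_pos: [0.4598, 0.104, 0.2201]
orientation: [-3.141, -0.027, -0.004]
contact_force: [2.7, 2.1, -1.7]
grip_width: 0.0225
gripper_force: 60.4
clock: 5.8
tcp_pos: [0.4287, 0.1164, 0.2198]
orientation: [3.14, 0.027, 0.0]
contact_force: [1.1, -3.2, 5.7]
grip_width: 0.0226
gripper_force: 61.1
```

To row units: -0.0298 m / 0.3 = -0.0993, -0.0232 m / 0.3 = -0.0773.

```bash
echo '{"x":[-0.0147,-0.0267,-0.0353,-0.0413,-0.044],"y":[-0.0167,-0.0357,-0.056,-0.0773,-0.0993],"z":[0,0,0,0,0],"ax":[0,0,0,0,0],"ay":[0,0,0,0,0],"az":[0,0,0,0,0]}' > path.dat && python3 drive.py path.dat; echo '{"x":[0.0007,0.0047,0.012,0.022,0.0353],"y":[-0.022,-0.044,-0.065,-0.085,-0.1033],"z":[0,0,0,0,0],"ax":[0,0,0,0,0],"ay":[0,0,0,0,0],"az":[0,0,0,0,0]}' > path.dat && python3 drive.py path.dat; echo '{"x":[0.0153,0.033,0.0523,0.0733,0.092],"y":[-0.0157,-0.029,-0.0397,-0.0473,-0.0513],"z":[0,0,0,0,0],"ax":[0,0,0,0,0],"ay":[0,0,0,0,0],"az":[0,0,0,0,0]}' > path.dat && python3 drive.py path.dat
```

```text
clock: 6.3
tcp_pos: [0.4146, 0.146, 0.2197]
orientation: [3.14, 0.027, -0.001]
contact_force: [0.3, -3.0, 7.6]
grip_width: 0.0223
gripper_force: 61.4
clock: 6.8
tcp_pos: [0.4244, 0.1774, 0.2196]
orientation: [3.14, 0.028, -0.002]
contact_force: [-0.9, -2.6, 8.9]
grip_width: 0.0226
gripper_force: 61.6
clock: 7.3
tcp_pos: [0.4516, 0.1936, 0.2196]
orientation: [3.14, 0.029, -0.003]
contact_force: [-2.4, -2.3, 9.3]
grip_width: 0.0227
gripper_force: 61.7
```

To row units: 0.004 m / 0.3 = 0.0133, 0.002 m / 0.3 = 0.0067.

```bash
for i in 1 ; do echo '{"x":[0.0067,0.0133,0.0133],"y":[0,0,0],"z":[-0.0033,-0.0033,-0.0033],"ax":[0,0,0],"ay":[0,0,0],"az":[0,0,0]}' > path.dat && python3 drive.py path.dat; echo '{"x":[0.01,0.02,0.02],"y":[0,0,0],"z":[0,0,0],"ax":[0,0,0],"ay":[0,0,0],"az":[0,0,0]}' > path.dat && python3 drive.py path.dat; done
```

```text
clock: 7.6
tcp_pos: [0.4543, 0.1938, 0.2198]
orientation: [3.14, 0.03, -0.008]
contact_force: [-6.3, 0.7, 4.4]
grip_width: 0.0225
gripper_force: 61.2
clock: 7.9
tcp_pos: [0.4556, 0.1942, 0.2192]
orientation: [3.137, 0.033, -0.023]
contact_force: [-23.5, 0.9, 18.0]
grip_width: 0.0223
gripper_force: 63.0
```

To row units: -0.004 m / 0.3 = -0.0133.

```bash
echo '{"x":[-0.0133,-0.0133],"y":[0,0],"z":[0,0],"ax":[0,0],"ay":[0,0],"az":[0,0]}' > path.dat && python3 drive.py path.dat; echo '{"x":[0,0,0],"y":[0,0,0],"z":[0,0,0],"ax":[0,0,0],"ay":[0,0,0],"az":[0,0,0]}' > path.dat && python3 drive.py path.dat 0.06; echo '{"x":[0,0,0,0],"y":[0,0,0,0],"z":[-0.1,-0.2,-0.2667,-0.2667],"ax":[0,0,0,0],"ay":[0,0,0,0],"az":[0,0,0,0]}' > path.dat && python3 drive.py path.dat;  python3 - <<'E'
from h import *
im,W=cloud("wrist");cv2.imwrite("pics/w2.png",im)
P=W.reshape(-1,3);P=P[np.isfinite(P[:,2])];z=P[:,2]
B=P[(z>.172)&(z<.19)&(abs(P[:,0]-.4555)<.035)&(abs(P[:,1]-.194)<.035)]
print(len(B),cv2.minAreaRect((B[:,:2]*1000).astype(np.float32))[:2])
B=P[(z>.08)&(z<.1)&(abs(P[:,0]-.56)<.05)&(abs(P[:,1]-.366)<.05)]
print("fin",len(B),cv2.minAreaRect((B[:,:2]*1000).astype(np.float32))if len(B) else 0)
go(.5605,.3665,.2)
E
```

```text
clock: 8.1
tcp_pos: [0.4546, 0.1939, 0.2196]
orientation: [3.139, 0.031, -0.011]
contact_force: [-11.9, 1.3, 7.8]
grip_width: 0.0222
gripper_force: 61.4
clock: 8.4
tcp_pos: [0.4588, 0.1933, 0.2203]
orientation: [3.141, 0.027, 0.0]
contact_force: [0.7, -0.1, 0.5]
grip_width: 0.0595
gripper_force: 0.0
clock: 8.8
tcp_pos: [0.4602, 0.1942, 0.3033]
orientation: [-3.139, -0.027, -0.008]
contact_force: [0.3, -0.6, -0.5]
grip_width: 0.0598
gripper_force: 0.0
1151 ((453.339111328125, 193.8662567138672), (22.542545318603516, 22.70336151123047))
fin 1559 ((561.1677856445312, 364.4062805175781), (49.870155334472656, 14.510799407958984), 0.7800717353820801)
t 8.85 delta [ 0.1038 -0.171   0.048 ] [-0.0009 -0.0028  0.0011] |d| 0.206 F [-1.01 -0.3  -0.29] w 0.05980440793396237
```

View pics/w2.png

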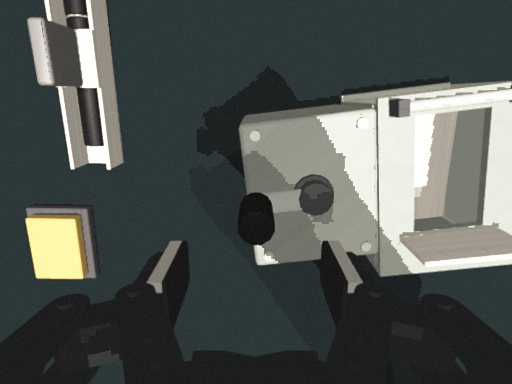

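To row units: -0.1703 m / 0.3 = -0.5677, -0.152 m / 0.3 = -0.5067.

```bash
echo '{"x":[0.0767,0.1533,0.23,0.3067,0.3467],"y":[-0.1267,-0.2533,-0.38,-0.5067,-0.5677],"z":[0,0.0333,0.0667,0.1333,0.16],"ax":[0,0,0,0,0],"ay":[0,0,0,0,0],"az":[0,0,0,0,0]}' > path.dat && python3 drive.py path.dat >/dev/null; echo '{"x":[0,0,0],"y":[0,0,0],"z":[0.1,0.2,0.2],"ax":[0,0,0],"ay":[0,0,0],"az":[0,0,0]}' > path.dat && python3 drive.py path.dat; python3 - <<'E'
from h import *
im,W=cloud("wrist");cv2.imwrite("pics/w3.png",im)
P=W.reshape(-1,3);P=P[np.isfinite(P[:,2])];z=P[:,2]
B=P[(z>.08)&(z<.1)&(abs(P[:,0]-.56)<.05)&(abs(P[:,1]-.366)<.05)]
print("fin",len(B),cv2.minAreaRect((B[:,:2]*1000).astype(np.float32))if len(B) else 0)
go(.5607,.3657,.067)
E
```

```text
clock: 9.65
tcp_pos: [0.5572, 0.3635, 0.1861]
orientation: [3.135, 0.029, -0.013]
contact_force: [-0.9, -0.5, 0.4]
grip_width: 0.06
gripper_force: 0.0
fin 2257 ((561.6309204101562, 364.9411926269531), (49.63889694213867, 13.849039077758789), 0.47087207436561584)
t 9.7 delta [ 0.0028 -0.0016  0.068 ] [0.0039 0.0054 0.0019] |d| 0.068 F [ 0.2  -0.63 -0.16] w 0.05994100365997202
```

To row units: 0.068 m / 0.3 = 0.2267, 0.003 m / 0.3 = 0.01.

```bash
echo '{"x":[0.01,0.01,0.01,0.01,0.01],"y":[-0.004,-0.004,-0.004,-0.004,-0.004],"z":[0.1,0.1667,0.2267,0.2267,0.2267],"ax":[0,0,0,0,0],"ay":[0,0,0,0,0],"az":[0,0,0,0,0]}' > path.dat && python3 drive.py path.dat; echo '{"x":[0,0,0,0,0],"y":[0,0,0,0,0],"z":[0,0,0,0,0],"ax":[0,0,0,0,0],"ay":[0,0,0,0,0],"az":[0,0,0,0,0]}' > path.dat && python3 drive.py path.dat 0 60;echo '{"x":[0,0,0,0,0],"y":[0,0,0,0,0],"z":[-0.01,-0.02,-0.0333,-0.0333,-0.0333],"ax":[0,0,0,0,0],"ay":[0,0,0,0,0],"az":[0,0,0,0,0]}' > path.dat && python3 drive.py path.dat
```

```text
clock: 10.2
tcp_pos: [0.563, 0.3672, 0.1252]
orientation: [-3.141, -0.028, -0.001]
contact_force: [-0.1, 0.3, 0.9]
grip_width: 0.0598
gripper_force: 0.0
clock: 10.7
tcp_pos: [0.5629, 0.3669, 0.1249]
orientation: [-3.141, -0.028, -0.001]
contact_force: [-0.5, -2.0, 4.0]
grip_width: 0.0138
gripper_force: 60.2
clock: 11.2
tcp_pos: [0.5626, 0.367, 0.1344]
orientation: [-3.141, -0.028, -0.0]
contact_force: [-1.1, -1.2, -3.6]
grip_width: 0.0135
gripper_force: 59.4
```

To row units: -0.15 m / 0.3 = -0.5, -0.05 m / 0.3 = -0.1667.

```bash
echo '{"x":[0,0,0,0,0],"y":[0,0,0,0,0],"z":[-0.0667,-0.1667,-0.3,-0.4167,-0.5],"ax":[0,0,0,0,0],"ay":[0,0,0,0,0],"az":[0,0,0,0,0]}' > path.dat && python3 drive.py path.dat; echo '{"x":[0,0,0],"y":[0,0,0],"z":[-0.05,-0.1,-0.1],"ax":[0,0,0],"ay":[0,0,0],"az":[0,0,0]}' > path.dat && python3 drive.py path.dat; cat >> h.py <<'E'
MO=np.array([.474,.0415])
def lip(x,z,tip,y=0,mo=MO,psi=.131,off=.0017,hz=.071):
    """target: chute lip at mouth-frame x,y, world z, tip deg"""
    tp=np.radians(tip);Rm=R.from_euler("z",psi)*R.from_euler("y",-tp)
    L=np.array([*mo,0])+R.from_euler("z",psi).apply([x,y,0]);L[2]=z
    g=L+Rm.apply([.105+off,0,hz]);print("tip",tip,"grasp",g.round(4));go(*g,yaw=psi,tip=tp)
E
python3 -c "
from h import *
lip(.021,.20,0);lip(.021,.15,8)"
```

```text
clock: 11.7
tcp_pos: [0.563, 0.3674, 0.2871]
orientation: [-3.14, -0.028, -0.003]
contact_force: [1.4, -0.6, -3.7]
grip_width: 0.0136
gripper_force: 59.4
clock: 12.0
tcp_pos: [0.5631, 0.3673, 0.3159]
orientation: [-3.14, -0.028, -0.003]
contact_force: [0.7, 0.1, -3.7]
grip_width: 0.0131
gripper_force: 59.4
tip 0 grasp [0.6006 0.0582 0.271 ]
t 12.0 delta [ 0.0321  0.3097 -0.0095] [-0.0012 -0.002  -0.1134] |d| 0.312 F [ 0.66  0.13 -3.73] w 0.013113673814165176
tip 8 grasp [0.5898 0.0568 0.2352]
t 12.0 delta [0.0137 0.3119 0.0269] [ 0.0067  0.1375 -0.1133] |d| 0.313 F [ 0.66  0.13 -3.73] w 0.013113673814165176
```

To row units: 0.13 m / 0.3 = 0.4333, 0.1 m / 0.3 = 0.3333, -0.03 rad / 3.1416 = -0.0095.

```bash
echo '{"x":[0.0067,0.0167,0.0267,0.0367,0.0467],"y":[0.05,0.1333,0.2333,0.3333,0.4333],"z":[0,0,0,0,0],"ax":[0,0,0,0,0],"ay":[0,0,0,0,0],"az":[0,0,0,-0.0032,-0.0095]}' > path.dat && python3 drive.py path.dat>/dev/null; echo '{"x":[0.01,0.02,0.03,0.04,0.0467],"y":[0.1,0.2,0.3,0.4,0.4833],"z":[0,0,0,0,0],"ax":[0,0,0,0,0],"ay":[0,0,0,0,0],"az":[-0.0064,-0.0127,-0.0191,-0.0239,-0.0264]}' > path.dat && python3 drive.py path.dat >/dev/null;echo '{"x":[0.0067,0.0067,0.0067,0.0067],"y":[0.04,0.0667,0.0667,0.0667],"z":[0,0,0,0],"ax":[0,0,0,0],"ay":[0,0,0,0],"az":[0,0,0,0]}' > path.dat && python3 drive.py path.dat; python3 - <<'E'
from h import *
lip(.021,.17,8)
im,W=cloud("wrist");cv2.imwrite("pics/w4.png",im)
o,p,q=state();im,W=cloud("top");cv2.imwrite("pics/t4.png",im)
P=W.reshape(-1,3);P=P[np.isfinite(P[:,2])];z=P[:,2]
c,s=np.cos(.131),np.sin(.131);L=(P[:,:2]-MO)@np.array([[c,-s],[s,c]])
k=(z>.2)&(z<.25)&(L[:,0]<.08)&(L[:,0]>-.03)&(abs(L[:,1])<.04)
print("chute front",k.sum(),L[k].min(0).round(4),L[k].max(0).round(4),L[k].mean(0).round(4),np.percentile(z[k],[5,95]))
E
```

```text
clock: 13.4
tcp_pos: [0.6041, 0.075, 0.3142]
orientation: [-3.134, -0.208, 0.001]
contact_force: [-0.6, 1.6, -2.5]
grip_width: 0.0131
gripper_force: 59.4
tip 8 grasp [0.5898 0.0568 0.2552]
t 13.4 delta [-0.0241  0.0161  0.0055] [-0.0011  0.14    0.0013] |d| 0.03 F [-0.58  1.57 -2.54] w 0.013146842776002884Traceback (most recent call last):
  File "<stdin>", line 8, in <module>
    return umr_minimum(a, axis, None, out, keepdims, initial, where)
ValueError: zero-size array to reduction operation minimum which has no identity
```

View pics/w4.png

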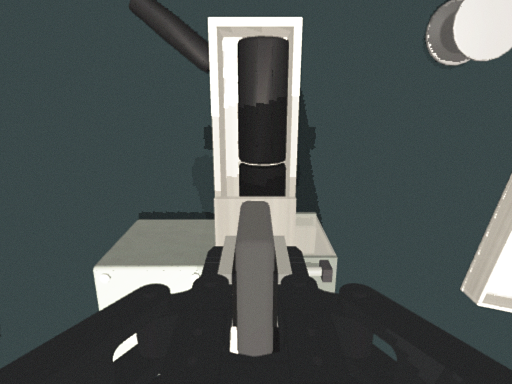

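To row units: -0.024 m / 0.3 = -0.08, -0.016 m / 0.3 = -0.0533, 0.14 rad / 3.1416 = 0.0446.

```bash
echo '{"x":[-0.0133,-0.0333,-0.0533,-0.0733,-0.08],"y":[0.0167,0.0333,0.0467,0.0533,0.0533],"z":[0,0.0067,0.0133,0.0167,0.0183],"ax":[0,0,0,0,0],"ay":[0.0064,0.0159,0.0286,0.0382,0.0446],"az":[0,0,0,0,0]}' > path.dat && python3 drive.py path.dat>/dev/null; echo '{"x":[0,0,0],"y":[0,0,0],"z":[0,0,0],"ax":[0,0,0],"ay":[0,0,0],"az":[0,0,0]}' > path.dat && python3 drive.py path.dat;  python3 - <<'E'
from h import *
lip(.021,.14,8);lip(.021,.123,8)
for n in("side",):
    im,W=cloud(n);cv2.imwrite("pics/s5.png",cv2.resize(im[150:310,180:340],None,fx=3.7,fy=3.7,interpolation=cv2.INTER_CUBIC))
E
```

```text
clock: 14.3
tcp_pos: [0.5832, 0.0549, 0.3091]
orientation: [-3.118, -0.205, -0.219]
contact_force: [0.1, -0.9, -2.1]
grip_width: 0.0134
gripper_force: 59.4
tip 8 grasp [0.5898 0.0568 0.2252]
t 14.3 delta [-0.005  -0.001   0.0301] [-0.0002 -0.0006  0.0002] |d| 0.03 F [ 0.11 -0.94 -2.09] w 0.013389024185907468
tip 8 grasp [0.5898 0.0568 0.2082]
t 14.3 delta [-0.0073 -0.001   0.0469] [-0.0002 -0.0006  0.0002] |d| 0.047 F [ 0.11 -0.94 -2.09] w 0.013389024185907468
```

View pics/s5.png

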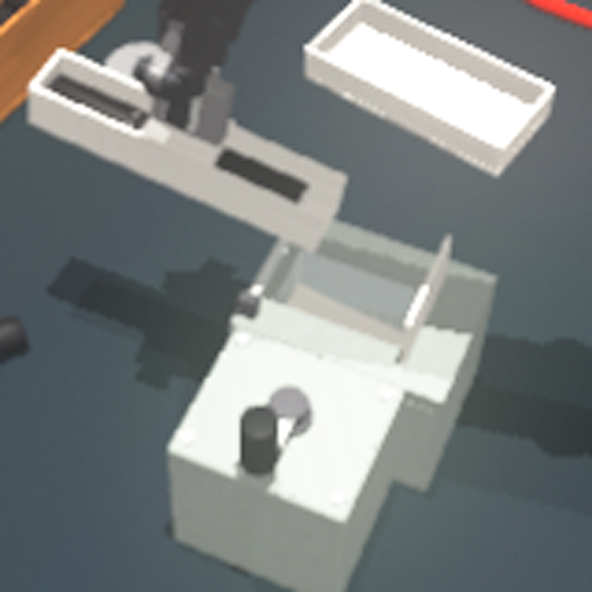

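To row units: 0.042 m / 0.3 = 0.14, 0.037 m / 0.3 = 0.1233.

```bash
echo '{"x":[-0.0067,-0.0133,-0.02,-0.0217,-0.0217],"y":[0,0,0,-0.0033,-0.0033],"z":[0.0333,0.0833,0.1233,0.14,0.14],"ax":[0,0,0,0,0],"ay":[0,0,0,0,0],"az":[0,0,0,0,0]}' > path.dat && python3 drive.py path.dat; echo '{"x":[0,0],"y":[0,0],"z":[0,0],"ax":[0,0],"ay":[0,0],"az":[0,0]}' > path.dat && python3 drive.py path.dat; echo '{"x":[-0.001,-0.002,-0.002],"y":[0,0,0],"z":[0.0067,0.0167,0.0167],"ax":[0,0,0],"ay":[0,0,0],"az":[0,0,0]}' > path.dat && python3 drive.py path.dat;echo '{"x":[-0.0007,-0.0013,-0.0013,-0.0013],"y":[0,0,0,0],"z":[0.0033,0.01,0.01,0.01],"ax":[0,0,0,0],"ay":[0,0,0,0],"az":[0,0,0,0]}' > path.dat && python3 drive.py path.dat; python3 -c "
from h import *
for i in range(3): lip(.021,.123,8);r.grab_frame('top')"
```

```text
clock: 14.85
tcp_pos: [0.5816, 0.0556, 0.2651]
orientation: [-3.118, -0.205, -0.215]
contact_force: [0.9, -0.8, -2.8]
grip_width: 0.0134
gripper_force: 59.4
clock: 15.05
tcp_pos: [0.5825, 0.0555, 0.2671]
orientation: [-3.118, -0.204, -0.221]
contact_force: [0.8, 0.4, -3.5]
grip_width: 0.0133
gripper_force: 59.4
clock: 15.35
tcp_pos: [0.5821, 0.0554, 0.2612]
orientation: [-3.118, -0.204, -0.218]
contact_force: [0.3, 0.3, -1.7]
grip_width: 0.0134
gripper_force: 59.6
clock: 15.75
tcp_pos: [0.5822, 0.0554, 0.2585]
orientation: [-3.118, -0.204, -0.219]
contact_force: [-1.7, -0.4, -1.0]
grip_width: 0.0138
gripper_force: 59.8
tip 8 grasp [0.5898 0.0568 0.2082]
t 15.75 delta [ 0.0006 -0.0004 -0.0031] [ 0.0001 -0.0004 -0.0002] |d| 0.003 F [-1.68 -0.43 -1.04] w 0.013790285390575419
tip 8 grasp [0.5898 0.0568 0.2082]
t 15.8 delta [ 0.0006 -0.0004 -0.0031] [ 0.0001 -0.0005 -0.0003] |d| 0.003 F [-0.42 -0.16 -2.01] w 0.013151988846695748
tip 8 grasp [0.5898 0.0568 0.2082]
t 15.85 delta [ 0.0006 -0.0003 -0.0031] [ 0.0001 -0.0005 -0.0002] |d| 0.003 F [-0.45 -0.35 -0.8 ] w 0.013306291626663583
```

```bash
cat >> h.py <<'E'
def tipto(t,s=.0345,c=3):
    a=np.radians(t);lip(.0555-.004*np.sin(a)-s*np.cos(a),.124-c/1000+.004*np.cos(a)-s*np.sin(a),t)
E
python3 -c "
from h import *
for t in (8,12,16,20,24,28,32,36): tipto(t)"
```

```text
tip 8 grasp [0.5896 0.0567 0.2053]
t 15.9 delta [-0.     -0.0003 -0.0003] [ 0.0001 -0.0005 -0.0003] |d| 0.0 F [-0.3  -1.37 -1.17] w 0.013488512809506933
tip 12 grasp [0.5836 0.0559 0.2094]
t 15.9 delta [-0.0092 -0.0003 -0.0051] [ 0.0001  0.0693 -0.0002] |d| 0.01 F [-0.3  -1.37 -1.17] w 0.013488512809506933
tip 16 grasp [0.5773 0.0551 0.213 ]
t 15.9 delta [-0.0187 -0.0003 -0.0091] [ 1.000e-04  1.392e-01 -2.000e-04] |d| 0.021 F [-0.3  -1.37 -1.17] w 0.013488512809506933
tip 20 grasp [0.5709 0.0543 0.2162]
t 15.9 delta [-0.0284 -0.0003 -0.0126] [ 1.00e-04  2.09e-01 -2.00e-04] |d| 0.031 F [-0.3  -1.37 -1.17] w 0.013488512809506933
tip 24 grasp [0.5642 0.0534 0.2189]
t 15.9 delta [-0.0383 -0.0003 -0.0153] [ 1.000e-04  2.788e-01 -2.000e-04] |d| 0.041 F [-0.3  -1.37 -1.17] w 0.013488512809506933
tip 28 grasp [0.5573 0.0525 0.2211]
t 15.9 delta [-0.0485 -0.0003 -0.0173] [ 1.000e-04  3.486e-01 -2.000e-04] |d| 0.051 F [-0.3  -1.37 -1.17] w 0.013488512809506933
tip 32 grasp [0.5503 0.0516 0.2229]
t 15.9 delta [-0.0587 -0.0003 -0.0186] [ 1.000e-04  4.184e-01 -2.000e-04] |d| 0.062 F [-0.3  -1.37 -1.17] w 0.013488512809506933
tip 36 grasp [0.5432 0.0506 0.2241]
t 15.9 delta [-0.069  -0.0003 -0.0192] [ 1.000e-04  4.882e-01 -2.000e-04] |d| 0.072 F [-0.3  -1.37 -1.17] w 0.013488512809506933
```

The rows are not in the units I measure in: shifts go in shares of 30 cm and turns go in shares of pi rad. I convert before sending: -0.0383 m / 0.3 = -0.1277, -0.0284 m / 0.3 = -0.0947, 0.28 rad / 3.1416 = 0.0891.

```bash
echo '{"x":[-0.0153,-0.0307,-0.0623,-0.0947,-0.1277],"y":[0,0,0,0,0],"z":[-0.0087,-0.017,-0.0303,-0.042,-0.051],"ax":[0,0,0,0,0],"ay":[0.0111,0.0223,0.0446,0.0668,0.0891],"az":[0,0,0,0,0]}' > path.dat && python3 drive.py path.dat; python3 -c "
from h import *
for t in (24,28,32,36,40): tipto(t)"
```

```text
clock: 16.4
tcp_pos: [0.5423, 0.0503, 0.2687]
orientation: [-3.038, -0.199, -0.653]
contact_force: [1.2, -0.9, -2.6]
grip_width: 0.0134
gripper_force: 59.7
tip 24 grasp [0.5642 0.0534 0.2189]
t 16.4 delta [-0.0001 -0.0002  0.0005] [-0.0003 -0.0049 -0.0002] |d| 0.001 F [ 1.2  -0.89 -2.63] w 0.013374865983055624
tip 28 grasp [0.5573 0.0525 0.2211]
t 16.4 delta [-0.0093 -0.0002 -0.0043] [-0.0003  0.0649 -0.0002] |d| 0.01 F [ 1.2  -0.89 -2.63] w 0.013374865983055624
tip 32 grasp [0.5503 0.0516 0.2229]
t 16.4 delta [-0.0187 -0.0002 -0.0084] [-0.0003  0.1347 -0.0002] |d| 0.021 F [ 1.2  -0.89 -2.63] w 0.013374865983055624
tip 36 grasp [0.5432 0.0506 0.2241]
t 16.4 delta [-0.0285 -0.0002 -0.0119] [-3.000e-04  2.045e-01 -2.000e-04] |d| 0.031 F [ 1.2  -0.89 -2.63] w 0.013374865983055624
tip 40 grasp [0.5361 0.0497 0.2249]
t 16.4 delta [-0.0384 -0.0002 -0.0146] [-0.0003  0.2743 -0.0003] |d| 0.041 F [ 1.2  -0.89 -2.63] w 0.013374865983055624
```

To row units: -0.0187 m / 0.3 = -0.0623, -0.0093 m / 0.3 = -0.031, 0.14 rad / 3.1416 = 0.0446.

```bash
echo '{"x":[-0.0157,-0.031,-0.0623,-0.0623,-0.0623],"y":[0,0,0,0,0],"z":[-0.0073,-0.0143,-0.028,-0.028,-0.028],"ax":[0,0,0,0,0],"ay":[0.0111,0.0223,0.0446,0.0446,0.0446],"az":[0,0,0,0,0]}' > path.dat && python3 drive.py path.dat; echo '{"x":[0,0,0,0,0],"y":[0,0,0,0,0],"z":[0,0,0,0,0],"ax":[0,0,0,0,0],"ay":[0,0,0,0,0],"az":[0,0,0,0,0]}' > path.dat && python3 drive.py path.dat; python3 - <<'E'
from h import *
tipto(36)
im,W=cloud("side");a=cv2.resize(im[150:310,200:340],None,fx=3,fy=3,interpolation=cv2.INTER_CUBIC)
im,W=cloud("wrist");b=np.zeros((480,380,3),np.uint8);b[:285]=cv2.resize(im,(380,285))
cv2.imwrite("pics/s6.png",np.hstack([a,b])[:, :800])
E
```

```text
clock: 16.9
tcp_pos: [0.5218, 0.0476, 0.2682]
orientation: [-2.98, -0.196, -0.855]
contact_force: [-1.9, -1.4, 0.3]
grip_width: 0.0134
gripper_force: 60.1
clock: 17.4
tcp_pos: [0.5226, 0.0476, 0.2684]
orientation: [-2.978, -0.195, -0.857]
contact_force: [-1.5, 0.0, 0.0]
grip_width: 0.0134
gripper_force: 60.0
tip 36 grasp [0.5432 0.0506 0.2241]
t 17.4 delta [-0.0095 -0.0003 -0.0052] [-0.0001  0.0676 -0.0004] |d| 0.011 F [-1.5   0.01  0.02] w 0.013429403384292805
```

View pics/s6.png

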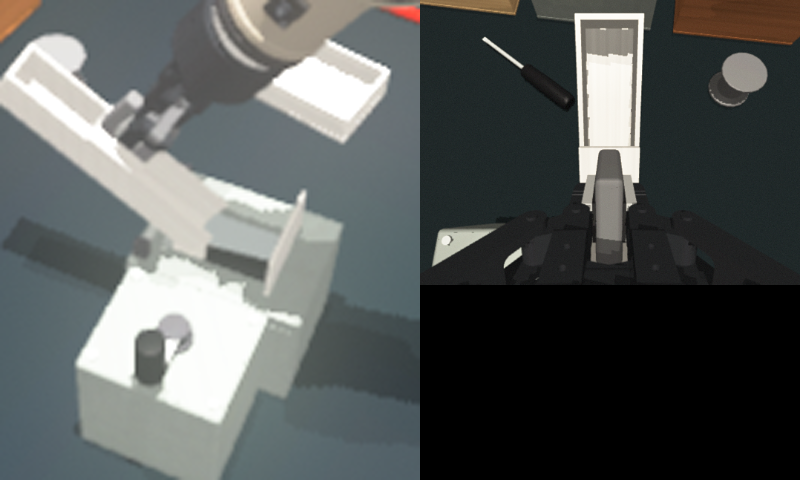

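To row units: -0.0195 m / 0.3 = -0.065, -0.0095 m / 0.3 = -0.0317, 0.137 rad / 3.1416 = 0.0436.

```bash
echo '{"x":[-0.0317,-0.065,-0.065,-0.065,-0.065],"y":[0,0,0,0,0],"z":[-0.0173,-0.0283,-0.0283,-0.0283,-0.0283],"ax":[0,0,0,0,0],"ay":[0.0215,0.0436,0.0436,0.0436,0.0436],"az":[0,0,0,0,0]}' > path.dat && python3 drive.py path.dat;  python3 - <<'E'
from h import *
for t in(40,30,20,10):tipto(t)
im,W=cloud("side");g=im[150:310,200:340]
P=W[150:310,200:340].reshape(-1,3);k=np.isfinite(P[:,2]);P=P[k];C=g.reshape(-1,3)[k].max(1)
c,s=np.cos(.131),np.sin(.131);L=(P[:,:2]-MO)@np.array([[c,-s],[s,c]])
m=(abs(L[:,1])<.053)&(L[:,0]>-.085)&(L[:,0]<.06)&(P[:,2]<.1)&(P[:,2]>0)
print(m.sum(),"dark:",(m&(C<70)).sum(),np.c_[L,P[:,2]][m&(C<70)][::12].round(3).tolist())
a=np.radians(40);G=state();T=G[2];Q=T.inv().apply(P-G[1])
# chute frame: x=tool x, z=-tool z ; underside at tool z = .054+.071
n=(abs(Q[:,1])<.019)&(Q[:,2]<.125)&(Q[:,2]>.09)&(Q[:,0]<-.03)&(Q[:,0]>-.11)
print("front chute pts",n.sum(),"dark",(n&(C<70)).sum())
cv2.imwrite("pics/s7.png",cv2.resize(g,None,fx=3.5,fy=3.5,interpolation=cv2.INTER_CUBIC))
E
```

```text
clock: 18.0
tcp_pos: [0.5018, 0.0427, 0.2728]
orientation: [-2.91, -0.201, -1.041]
contact_force: [0.1, -1.0, -1.7]
grip_width: 0.0132
gripper_force: 59.7
tip 40 grasp [0.5361 0.0497 0.2249]
t 18.0 delta [-0.004  -0.0024  0.0052] [-0.0023  0.0116  0.006 ] |d| 0.007 F [ 0.11 -1.01 -1.69] w 0.013186643809609901
tip 30 grasp [0.5538 0.052  0.2221]
t 18.0 delta [ 0.0174 -0.0023  0.0195] [-0.0018 -0.163   0.0062] |d| 0.026 F [ 0.11 -1.01 -1.69] w 0.013186643809609901
tip 20 grasp [0.5709 0.0543 0.2162]
t 18.0 delta [ 0.0361 -0.0021  0.0372] [-0.0012 -0.3375  0.0063] |d| 0.052 F [ 0.11 -1.01 -1.69] w 0.013186643809609901
tip 10 grasp [0.5866 0.0563 0.2074]
t 18.0 delta [ 0.0514 -0.002   0.058 ] [-0.0007 -0.512   0.0065] |d| 0.077 F [ 0.11 -1.01 -1.69] w 0.013186643809609901
254 dark: 0 []
front chute pts 323 dark 0
```

View pics/s7.png

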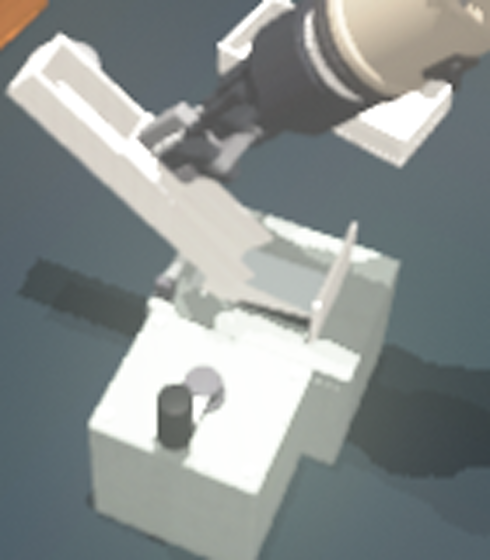

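```bash
python3 -c "
from h import *
lip(.03,.17,30);lip(.04,.21,10);lip(.05,.22,0)"
```

```text
tip 30 grasp [0.5602 0.0529 0.2848]
t 18.05 delta [ 0.0621 -0.0021 -0.0251] [-0.0014 -0.1628  0.0075] |d| 0.067 F [ 0.17 -0.14 -1.78] w 0.013408079109548351
tip 10 grasp [0.6056 0.0588 0.2984]
t 18.05 delta [ 0.1239 -0.0016 -0.0003] [-1.000e-04 -5.118e-01  7.700e-03] |d| 0.124 F [ 0.17 -0.14 -1.78] w 0.013408079109548351
tip 0 grasp [0.6294 0.062  0.291 ]
t 18.05 delta [ 0.1455 -0.0014  0.0259] [ 6.000e-04 -6.864e-01  7.700e-03] |d| 0.148 F [ 0.17 -0.14 -1.78] w 0.013408079109548351
```

To row units: 0.104 m / 0.3 = 0.3467, 0.083 m / 0.3 = 0.2767, -0.4 rad / 3.1416 = -0.1273.

```bash
echo '{"x":[0.04,0.1167,0.2067,0.2767,0.3467],"y":[0,0,0,0,0],"z":[-0.0267,-0.0667,-0.0833,-0.06,-0.0333],"ax":[0,0,0,0,0],"ay":[0,-0.0159,-0.0519,-0.0891,-0.1273],"az":[0,0,0,0,0]}' > path.dat && python3 drive.py path.dat;echo '{"x":[0,0],"y":[0,0],"z":[0,0],"ax":[0,0],"ay":[0,0],"az":[0,0]}' > path.dat && python3 drive.py path.dat;  python3 - <<'E'
from h import *
lip(.05,.22,0);go(.5629,.3668,.28)
o,p,q=state();im,W=cloud("wrist")
for n in("side","top"):
    im,W=cloud(n);P=W.reshape(-1,3);k=np.isfinite(P[:,2]);P=P[k];C=im.reshape(-1,3)[k].max(1)
    c,s=np.cos(.131),np.sin(.131);L=(P[:,:2]-MO)@np.array([[c,-s],[s,c]])
    m=(abs(L[:,1])<.053)&(L[:,0]>-.085)&(L[:,0]<.06)&(P[:,2]<.1)&(P[:,2]>-.02)
    print(n,m.sum(),(m&(C<70)).sum(),np.c_[L,P[:,2],C][m][::20].round(3).tolist())
E
```

```text
clock: 18.55
tcp_pos: [0.574, 0.0532, 0.3477]
orientation: [-3.066, -0.196, -0.564]
contact_force: [0.9, 1.2, -0.3]
grip_width: 0.0136
gripper_force: 59.6
clock: 18.75
tcp_pos: [0.5743, 0.0528, 0.3448]
orientation: [-3.064, -0.194, -0.569]
contact_force: [0.0, 0.4, -2.2]
grip_width: 0.0129
gripper_force: 59.6
tip 0 grasp [0.6294 0.062  0.291 ]
t 18.75 delta [ 0.0521 -0.0022  0.0198] [ 0.0048 -0.3672 -0.0044] |d| 0.056 F [ 0.05  0.43 -2.24] w 0.012855743491965629
t 18.75 delta [ 0.0228 -0.313   0.019 ] [-0.0163 -0.3671  0.1093] |d| 0.314 F [ 0.05  0.43 -2.24] w 0.012855743491965629
side 295 0 [[0.056, -0.053, 0.072, 150.0], [0.018, -0.053, 0.07, 155.0], [-0.003, -0.052, 0.074, 148.0], [-0.028, -0.053, 0.073, 148.0], [0.052, -0.047, 0.028, 192.0], [0.038, -0.05, 0.027, 188.0], [0.032, -0.05, 0.026, 188.0], [0.026, -0.05, 0.024, 188.0], [0.017, -0.051, 0.023, 181.0], [0.008, -0.051, 0.024, 174.0], [-0.015, -0.051, 0.032, 161.0], [0.011, -0.019, 0.048, 103.0], [-0.004, -0.045, 0.02, 162.0], [-0.011, -0.023, 0.042, 90.0], [-0.033, -0.023, 0.042, 151.0]]
top 0 0 []
```

To row units: 0.052 m / 0.3 = 0.1733, 0.04 m / 0.3 = 0.1333, -0.367 rad / 3.1416 = -0.1168.

```bash
echo '{"x":[0.0667,0.1333,0.1733,0.1733,0.1733],"y":[0,0,0,0,0],"z":[0.01,0.0333,0.06,0.066,0.066],"ax":[0,0,0,0,0],"ay":[-0.0382,-0.0764,-0.1082,-0.1168,-0.1168],"az":[0,0,0,0,0]}' > path.dat && python3 drive.py path.dat>/dev/null; echo '{"x":[0],"y":[0],"z":[0],"ax":[0],"ay":[0],"az":[0]}' > path.dat && python3 drive.py path.dat ; python3 -c "
from h import *
go(.5629,.3668,.28)"
```

```text
clock: 19.5
tcp_pos: [0.6275, 0.0596, 0.3454]
orientation: [3.127, 0.2, 0.002]
contact_force: [-0.7, -0.6, -1.5]
grip_width: 0.0132
gripper_force: 59.6
t 19.5 delta [-0.025  -0.313   0.0088] [ 0.0081 -0.0013  0.1116] |d| 0.314 F [-0.65 -0.55 -1.55] w 0.013172379332455946
```

To row units: -0.155 m / 0.3 = -0.5167, -0.12 m / 0.3 = -0.4, 0.04 rad / 3.1416 = 0.0127.

```bash
echo '{"x":[0,0,-0.0167,-0.0267,-0.0333],"y":[-0.0667,-0.1667,-0.2833,-0.4,-0.5167],"z":[0,0,0,0,0],"ax":[0,0,0,0,0],"ay":[0,0,0,0,0],"az":[0,0,0,0,0.0127]}' > path.dat && python3 drive.py path.dat>/dev/null; echo '{"x":[-0.01,-0.02,-0.0333,-0.0467,-0.0467],"y":[-0.1333,-0.2667,-0.4,-0.5,-0.5],"z":[0,0,0,0,0],"ax":[0,0,0,0,0],"ay":[0,0,0,0,0],"az":[0.0064,0.0127,0.0223,0.0223,0.0223]}' > path.dat && python3 drive.py path.dat >/dev/null; echo '{"x":[0],"y":[0],"z":[0],"ax":[0],"ay":[0],"az":[0]}' > path.dat && python3 drive.py path.dat ; python3 - <<'E'
from h import *
go(.5629,.3668,.12);go(.5629,.3668,.0715)
im,W=cloud("top");P=W.reshape(-1,3);k=np.isfinite(P[:,2]);P=P[k];C=im.reshape(-1,3)[k].max(1)
c,s=np.cos(.131),np.sin(.131);L=(P[:,:2]-MO)@np.array([[c,-s],[s,c]])
m=(abs(L[:,1])<.028)&(abs(L[:,0])<.047)&(P[:,2]<.1)
print(m.sum(),(m&(C<70)).sum());Q=np.c_[L,P[:,2]][m&(C<70)];print(Q[::8].round(3).tolist())
E
```

```text
clock: 20.6
tcp_pos: [0.571, 0.3603, 0.344]
orientation: [3.134, 0.029, 0.004]
contact_force: [0.7, -0.2, -2.0]
grip_width: 0.0133
gripper_force: 59.6
t 20.6 delta [-0.0084 -0.0079  0.1699] [ 0.0072 -0.0025  0.0028] |d| 0.17 F [ 0.67 -0.17 -1.96] w 0.013276384381540418
t 20.6 delta [-0.0085 -0.0083  0.2184] [ 0.0072 -0.0025  0.0028] |d| 0.219 F [ 0.67 -0.17 -1.96] w 0.013276384381540418
594 44
[[0.006, 0.027, 0.048], [-0.011, 0.027, 0.044], [-0.018, 0.024, 0.045], [-0.029, -0.018, 0.044], [-0.036, -0.008, 0.039], [-0.041, 0.001, 0.055]]
```

To row units: 0.17 m / 0.3 = 0.5667, 0.145 m / 0.3 = 0.4833, 0.007 rad / 3.1416 = 0.0022.

```bash
echo '{"x":[-0.0067,-0.0167,-0.0267,-0.0283,-0.0283],"y":[-0.0067,-0.0167,-0.0267,-0.0267,-0.0267],"z":[0.1,0.2333,0.3667,0.4833,0.5667],"ax":[0,0.0013,0.0019,0.0022,0.0022],"ay":[0,0,-0.0006,-0.0006,-0.0006],"az":[0,0,0,0,0]}' > path.dat && python3 drive.py path.dat>/dev/null; echo '{"x":[0,0,0,0],"y":[0,0,0,0],"z":[0.0667,0.1167,0.1333,0.1333],"ax":[0,0,0,0],"ay":[0,0,0,0],"az":[0,0,0,0]}' > path.dat && python3 drive.py path.dat; python3 -c "
from h import *
go(.5629,.3668,.0712)"
```

```text
clock: 21.55
tcp_pos: [0.564, 0.3665, 0.1332]
orientation: [3.141, 0.025, -0.002]
contact_force: [0.1, -0.2, -1.5]
grip_width: 0.0132
gripper_force: 59.6
t 21.55 delta [-0.001  -0.0003  0.008 ] [0.     0.0015 0.    ] |d| 0.008 F [ 0.14 -0.17 -1.53] w 0.013247061606828479
```

To row units: 0.008 m / 0.3 = 0.0267, 0.006 m / 0.3 = 0.02.

```bash
echo '{"x":[0,0,0,0,0],"y":[0,0,0,0,0],"z":[0.01,0.02,0.0267,0.0267,0.0267],"ax":[0,0,0,0,0],"ay":[0,0,0,0,0],"az":[0,0,0,0,0]}' > path.dat && python3 drive.py path.dat; echo '{"x":[0,0,0],"y":[0,0,0],"z":[0.0033,0.0033,0.0033],"ax":[0,0,0],"ay":[0,0,0],"az":[0,0,0]}' > path.dat && python3 drive.py path.dat
```

```text
clock: 22.05
tcp_pos: [0.5638, 0.3668, 0.1253]
orientation: [-3.141, -0.026, 0.002]
contact_force: [-0.8, -1.2, -1.4]
grip_width: 0.0135
gripper_force: 59.7
clock: 22.35
tcp_pos: [0.5638, 0.367, 0.125]
orientation: [-3.141, -0.026, 0.001]
contact_force: [-1.3, -2.1, 6.1]
grip_width: 0.0136
gripper_force: 60.5
```

Touching the bench; release and rise.

To row units: -0.17 m / 0.3 = -0.5667, -0.14 m / 0.3 = -0.4667.

```bash
echo '{"x":[0,0,0,0],"y":[0,0,0,0],"z":[0,0,0,0],"ax":[0,0,0,0],"ay":[0,0,0,0],"az":[0,0,0,0]}' > path.dat && python3 drive.py path.dat 0.06; echo '{"x":[0,0,0,0,0],"y":[0,0,0,0,0],"z":[-0.0667,-0.2,-0.3333,-0.4667,-0.5667],"ax":[0,0,0,0,0],"ay":[0,0,0,0,0],"az":[0,0,0,0,0]}' > path.dat && python3 drive.py path.dat; echo '{"x":[0,0,0,0,0],"y":[0,0,0,0,0],"z":[0,0,0,0,0],"ax":[0,0,0,0,0],"ay":[0,0,0,0,0],"az":[0,0,0,0,0]}' > path.dat && python3 drive.py path.dat; python3 - <<'E'
from h import *
im,W=cloud("side");P=W.reshape(-1,3);P=P[np.isfinite(P[:,2])]
C=P[(P[:,1]>.32)&(P[:,1]<.41)&(P[:,0]>.42)&(P[:,0]<.70)]
for z in((.025,.045),(.08,.1)):
    B=C[(C[:,2]>z[0])&(C[:,2]<z[1])];print(z,cv2.minAreaRect((B[:,:2]*1000).astype(np.float32)),np.median(B[:,2]))
im,W=cloud("wrist");P=W.reshape(-1,3);P=P[np.isfinite(P[:,2])];z=P[:,2]
B=P[(z>.172)&(z<.19)&(abs(P[:,0]-.4555)<.05)&(abs(P[:,1]-.194)<.035)]
if len(B):print("knob",len(B),cv2.minAreaRect((B[:,:2]*1000).astype(np.float32))[:2])
E
```

```text
clock: 22.75
tcp_pos: [0.5637, 0.3667, 0.124]
orientation: [3.141, 0.026, -0.003]
contact_force: [-0.0, 0.1, -0.9]
grip_width: 0.0602
gripper_force: 0.0
clock: 23.25
tcp_pos: [0.5639, 0.3676, 0.2988]
orientation: [-3.139, -0.027, -0.002]
contact_force: [0.4, -0.0, 0.3]
grip_width: 0.0601
gripper_force: 0.0
clock: 23.75
tcp_pos: [0.5637, 0.3664, 0.2931]
orientation: [3.14, 0.026, -0.005]
contact_force: [0.4, -0.6, 0.3]
grip_width: 0.0599
gripper_force: 0.0
(0.025, 0.045) ((562.5530395507812, 368.4200134277344), (210.8439178466797, 40.79399108886719), 0.9504668116569519) 0.03473291193826406
(0.08, 0.1) ((561.414794921875, 368.7952575683594), (49.441734313964844, 14.264252662658691), 0.6903902888298035) 0.08724705277433702
```

Chute is flat at its old place, free of the hand; hand in.

```bash
python3 -c "
from bench import r
print(r.hand_in())"
```

```text
the job is handed in; nothing more can be done
None
```

I wound the crank to its stop and tipped the capacitors into the feeder. The empty chute stands flat at its old place, the hand is clear, and the job is handed in at about 24 s; the hand-in gave no verdict. The chute was seen empty and dark shapes were measured inside the hopper, but I did not count the three cans.

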